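# Pump the coffee canister tight

## Task

The blue-banded coffee canister is already pumped tight, its indicator pin standing fully out of the lid; do the same for the green-banded one: press its pump knob down all the way and let it rise, again and again, until its own pin stands fully out, then take your hand away. Only press the knob: do not touch the pin itself, do not lift, tip or push the canister out of its place, and leave the blue canister and everything else on the counter alone.

Things in the scene. Friction and masses are not known exactly. Their poses are not given: they have to be found in the camera images.
- can_green: round coffee canister of bare aluminium with a green band and a black lid, 134 mm across at the lid, the lid's top 150 mm above the counter; loose, stands on the counter (about 1 kg). Origin: centre of its underside, z up. On the lid: in the middle the pump knob; 48 mm from the middle, along the canister's own +x axis, the indicator pin in a grey sleeve (18 mm across, top 158 mm above the counter)
- knob_green (a point): centre of the top face of the green canister's pump knob: a black flat disc 48 mm across and 16 mm thick with a green inlay, on a stem; when up its top is 205.5 mm above the counter. It moves down with the knob
- pump_green (a joint): how far the green canister's knob is pressed, m: 0 = up, 0.025 = bottom stop. A spring lifts it back by itself (about 6.4 N at the top, 10.4 N at the bottom, plus about 3 N while it raises the pin). Each full stroke raises the pin by one notch of 7.5 mm (the first anything from 2 to 10 mm); a stroke shorter than about 20 mm, or one begun before the knob has come fully up, may raise it by little or nothing. Further strokes once the pin is out do no harm
- pin_green (a joint): how far the green canister's indicator pin stands out, m: 0 = in; about 0.030 = fully out (upper stop 0.031). It starts somewhere between 0 and 0.013 and stays where the pump leaves it; two to four full strokes bring it out
- pin_green_tip (a point): top of the green canister's indicator pin, a white rod 10 mm across with an orange tip; 160 mm above the counter when in, 190 mm when fully out, when a wide orange ring on the rod also shows above the sleeve
- can_blue: a second canister, the same in size and shape but with a blue band and blue knob inlay, its pin fixed fully out; to be left alone. Origin: centre of its underside, z up; its pin lies along its own +x axis
- pump_blue (a joint): how far the blue canister's knob is pressed, m: 0 = up; leave it
- tamper: steel coffee tamper standing on its base, 56 mm across, 78 mm tall; stands between the two canisters. Origin: centre of its underside
- cups: upside-down stack of yellow and brown paper cups, 84 mm across, 158 mm tall. Origin: centre of its underside
- jug: steel milk jug with a handle, 84 mm across, 100 mm tall. Origin: centre of its underside
- syrup: amber syrup bottle, 68 mm across, 230 mm tall. Origin: centre of its underside
- lids: stack of black and grey cup lids, 86 mm across, 49 mm tall. Origin: centre of its underside
- brush: small grinder brush lying flat, 160 mm long. Origin: near its middle, at counter height, long along its x axis
Not all that is in view belongs to the job. What is shaped like the can_green but pink, red or yellow is not meant.

How it is judged:
On the way, in this order (a step that is already met when the one before it is completed fails the run):
1. the green canister's knob is pressed down (at least 19 mm of its 25) (value of joint pump_green above 0.019 m).
2. the knob is let up again (within 4 mm of the top) (value of joint pump_green below 0.004 m).
3. the green canister's pin stands fully out (at least 27 mm) (value of joint pin_green above 0.027 m), for 0.2 s.
At the end, for the whole second after the job is handed in: the green canister's pin stands out at least 27 mm of its 30, its knob is back up (within 3 mm), the canister stands upright at rest within 40 mm of where it was, and the blue canister (its knob up) and all other things are within 30 mm of where they were (value of joint pin_green above 0.027 m and value of joint each of pump_green, pump_blue below 0.003 m and distance of can_green from where it was at the start of the episode below 0.04 m and angle between can_green's own z axis and vertical below 0.05 rad and linear speed of can_green below 0.02 m/s and distance of each of can_blue, tamper, cups, jug, syrup, lids, brush from where it was at the start of the episode below 0.03 m); the robot touches nothing.
It fails at once if the green canister is lifted (10 mm) or tipped (0.2 rad) (height (world z) of can_green above 0.01 m or angle between can_green's own z axis and vertical above 0.2 rad).
It fails at once if the green canister is pushed more than 40 mm away (distance of can_green from where it was at the start of the episode above 0.04 m).
It fails at once if the robot touches the green canister's pin (more than 1 N) (contact force between any of the fingers, the arm and pin_green above 1 N).
It fails at once if the blue canister is pumped (5 mm) or moved more than 30 mm (value of joint pump_blue above 0.005 m or distance of can_blue from where it was at the start of the episode above 0.03 m).
It fails at once if another thing on the counter is moved more than 30 mm (distance of any of tamper, cups, jug, syrup, lids, brush from where it was at the start of the episode above 0.03 m).
It also fails if it takes over 42 s, if anything falls off the work surface, if the arm or the gripper's body presses on something with over 40 N, if the wrist force passes 120 N, or if a joint passes its speed limit or range.

## Robot

A 6-joint arm with a two-finger parallel gripper is mounted at the origin on the work surface. World frame = base frame: x ahead of the robot, y to its left, z up, the work surface at z = 0. Lengths are in m, angles in rad, forces in N, time in s.
With the tool pointing down it reaches from about 0.375 to 0.9 m from the base axis. Payload 3.1 kg.
Tool frame: the origin (TCP) lies between the finger pads; the fingertips stand 25 mm ahead of it and the grasp point (between the pads) lies 6 mm ahead of it; x points along the fingers, y is the direction in which the jaws open and shut, and the axes are right-handed (so a half turn about x gives the same grasp; the last joint's range is limited). The gripper opens to 85 mm and grips with 20 to 120 N. Pads are 22 mm wide; open, the fingers measure 114 mm over their backs; the gripper's body (76 mm by 85 mm) begins 54 mm behind the grasp point. The pads swing forward as they close: fully open they stand 13 mm farther back than shut.
Start: joints at [1.153, 0.527, 1.433, -0, 1.181, -0.178], TCP at [0.148, 0.607, 0.236] pointing down, gripper open.
Joint ranges: [-3.08, 3.08], [-0.75, 2.2], [0.22, 2.44], [-1.43, 4.57], [0, 2.65], [-2.85, 2.85]. Speed limits (rad/s): [2.79, 2.79, 3.14, 3.14, 3.14, 3.14].

## Interface

Orientations are given as a unit quaternion [x, y, z, w].
In Python, from station import manip, viewer, workorder gives the robot as it stands.
- The arm moves only by the shell command python3 -m crank 'ROWS' [FORCE]. ROWS is JSON, one flat list of numbers, 5 for each row, row after row: the opening, from 0 (shut) to 1 (fully open), then the shift along the world's x, y, z in mm, then the turn about the world's z in rad. A call has 1 to 10 rows; each row is the pose to reach, as a shift and turn from the pose commanded when the call began; what a row does not reach only later rows make up. A row lasts 1/8 s, in which the tool goes at most 62.5 mm and 10.7 degrees, less where a joint would pass 70% of its speed; a pose out of reach is approached as far as the arm can. A call with a gripper value outside its range is refused whole. The fingers move at their own pace and stop on an object; FORCE is the grip in N (left out, the last holds). Time passes only in rows, so rows that repeat a pose let the fingers close. It gives the time, the measured TCP pose, the force and the opening at its end, in the units of the state.
- manip.sense(): the state, without advancing time (a new reading comes with each control period).
- viewer.snapshot(name): name is "scene" or "top" or "wrist"; returns a dict with "img" (480x640x3 uint8, red, green, blue), "range_z" (480x640 float32, m along the optical axis (not along the pixel's ray), 0 where there is no reading), "fx", "fy", "cx", "cy" (pixels), "k1" (the pictures are not rectified: a ray, as slopes to the right and down, at radius r is drawn at 1 + k1 r^2 times it, then the intrinsics apply), "origin" and "attitude" of the camera in the world. Camera axes: x right, y down, z forward; pixel columns grow to the right and rows downward; lengths in m; the calibration is good to about 2 mm. A picture is of the moment at which its call begins.
- workorder.sign_off(): hands the job in, once; it reports no verdict.
The state is a dict: "t": time; "q": joint angles; "qd": joint speeds; "tau": joint torques, N m; "tcp_pos": TCP position; "tool_rot": TCP orientation; "force": force on the tool from outside, world axes, zero at the start; "ft_torque": the same for the moment, N m; "finger_gap": opening from 0.0 (shut) to 1.0 (fully open).
Only numpy, scipy, OpenCV 4.12 (cv2) and the standard library are available. Lean on these libraries where they do the work, as an engineer would, in place of code of your own. Each camera call takes 0.05 s, during which the arm holds its last target.

## Working session

There is one attempt and no reset: what is moved stays moved. The work goes in short steps, Python scripts to look and compute and a shell command to move; the robot and the scene stay as the last step left them, time stands still between calls to the robot, and variables do not carry over. Pictures are saved under pics/ and viewed, and the job is handed in when it is done.

```bash
mkdir -p pics; ls; cat > h.py <<'E'
import numpy as np, cv2
from scipy.spatial.transform import Rotation as R
from station import manip, viewer, workorder
def snap(n,f):
    s=viewer.snapshot(n); cv2.imwrite(f'pics/{f}.png',s['img'][:,:,::-1]); np.save(f'pics/{f}.npy',s,allow_pickle=True); return s
def load(f): return np.load(f'pics/{f}.npy',allow_pickle=True).item()
def att(s):
    a=np.array(s['attitude'],float); return a if a.shape==(3,3) else R.from_quat(a).as_matrix()
def world(s):
    v,u=np.mgrid[0:480,0:640].astype(np.float64)
    K=np.array([[s['fx'],0,s['cx']],[0,s['fy'],s['cy']],[0,0,1.]])
    p=cv2.undistortPoints(np.stack([u.ravel(),v.ravel()],1)[:,None],K,np.array([s['k1'],0,0,0,0.]))[:,0].reshape(480,640,2)
    z=s['range_z'].astype(float)
    c=np.stack([p[...,0]*z,p[...,1]*z,z],-1)
    w=c@att(s).T+np.array(s['origin']); w[z==0]=np.nan
    return w
E
python3 - <<'E'
from h import *
for n in('scene','top'):
    s=snap(n,n+'0'); print(n,s['origin'],s['attitude'],s['fx'],s['k1'])
print(manip.sense())
E
```

```text
pics
scene [0.89427506 0.15945765 1.34045353] [ 0.56166118  0.81179733 -0.13327129 -0.08809408] 468.02417951386343 -0.0788024479519993
top [0.4222238  0.0046434  1.49433479] [-0.69953518  0.71299496 -0.02856833  0.03837404] 617.2182929203672 -0.011090094096139596
{'t': 0.1, 'q': array([ 1.15348797e+00,  5.28410343e-01,  1.43374505e+00, -1.04993047e-05,
        1.18137814e+00, -1.78480976e-01]), 'qd': array([ 2.83436902e-04, -2.51065547e-03, -9.30335947e-04, -1.63762442e-03,
        3.18769985e-03,  9.93770197e-05]), 'tau': array([-2.17345519e-04, -4.43303776e+01, -1.78587055e+01, -2.46091695e-04,
        3.85739986e-03, -5.06199029e-06]), 'tcp_pos': array([0.14756194, 0.60669882, 0.23491789]), 'tool_rot': array([ 0.08357927,  0.70226919, -0.08489324,  0.70187294]), 'force': array([-0.2877281 , -0.08610032, -0.21224413]), 'ft_torque': array([-0.01005795,  0.00035697, -0.04358126]), 'finger_gap': 0.9975398589719737}
```

View pics/scene0.png

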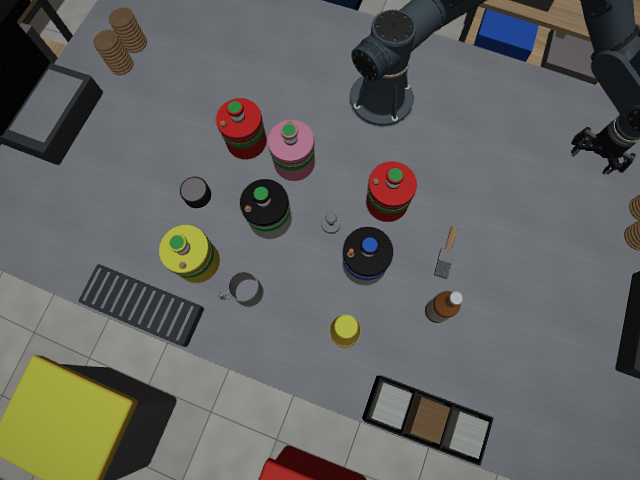

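View pics/top0.png

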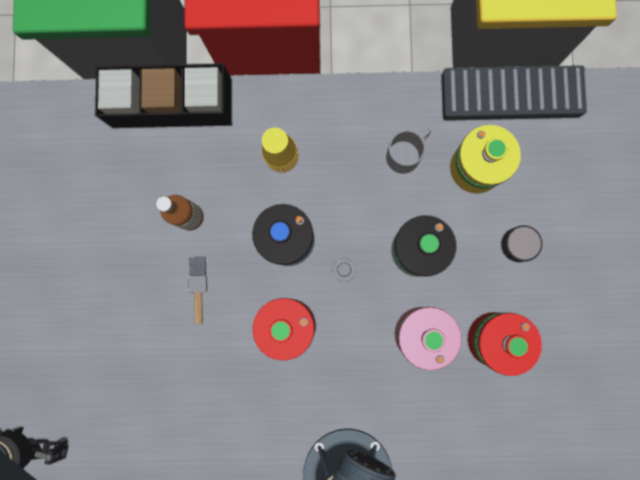

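Green-inlay candidates in the top view are yellow (497,149), pink (433,341), red (281,331), red (517,346) and black-lidded (430,243). Only the last has the black lid described. Next I'll check it in an enlarged crop and measure it.

```bash
python3 - <<'E'
from h import *
a=load('scene0')['img'][165:255,215:315]; b=load('top0')['img'][200:290,380:480]
cv2.imwrite('pics/crop0.png',cv2.resize(np.hstack([a,b]),None,fx=4,fy=4,interpolation=cv2.INTER_CUBIC)[:,:,::-1])
for n,win in(('scene0',(165,255,215,315)),('top0',(200,290,380,480))):
    s=load(n); w=world(s); im=s['img'].astype(int)
    m=np.zeros((480,640),bool); m[win[0]:win[1],win[2]:win[3]]=1
    g=m&(im[...,1]>im[...,0]+40)&(im[...,1]>im[...,2]+30)&(w[...,2]>.19)
    print(n,'knob',g.sum(),np.nanmean(w[g],0), np.nanmin(w[g],0),np.nanmax(w[g],0))
    k=m&(w[...,2]>.195)&(w[...,2]<.215); print(' disc',k.sum(),(np.nanmin(w[k],0)+np.nanmax(w[k],0))/2, np.nanmax(w[k],0)-np.nanmin(w[k],0))
    l=m&(abs(w[...,2]-.150)<.008); p=w[l][:,:2]
    h=p[:,None][:,0]; c,r=cv2.minEnclosingCircle(h.astype(np.float32)); print(' lid',c,r,np.median(w[l][:,2]))
    o=m&(im[...,0]>im[...,1]+40)&(im[...,0]>im[...,2]+40); print(' pin',o.sum(),np.nanmedian(w[o],0),np.argwhere(o).mean(0))
E
```

```text
scene0 knob 153 [ 0.52214624 -0.17880313  0.20445846] [ 0.50333789 -0.19852809  0.19823594] [ 0.54166945 -0.16089498  0.21183318]
 disc 255 [ 0.52248576 -0.17702155  0.20349713] [0.047967   0.04816997 0.01667209]
 lid (0.5219786763191223, -0.17829464375972748) 0.0675978735089302 0.14878974181504
 pin 11 [ 0.5592117  -0.20728993  0.16773193] [207. 247.]
top0 knob 287 [ 0.5214188  -0.17854506  0.20528542] [ 0.50228849 -0.19795376  0.19882827] [ 0.54081121 -0.15884595  0.21313443]
 disc 414 [ 0.52164997 -0.17881073  0.20452082] [0.04679936 0.04743287 0.01722722]
 lid (0.5216185450553894, -0.17919489741325378) 0.06733664125204086 0.1498559983951624
 pin 20 [ 0.56026296 -0.20795611  0.16916477] [226.25 439.75]
```

View pics/crop0.png

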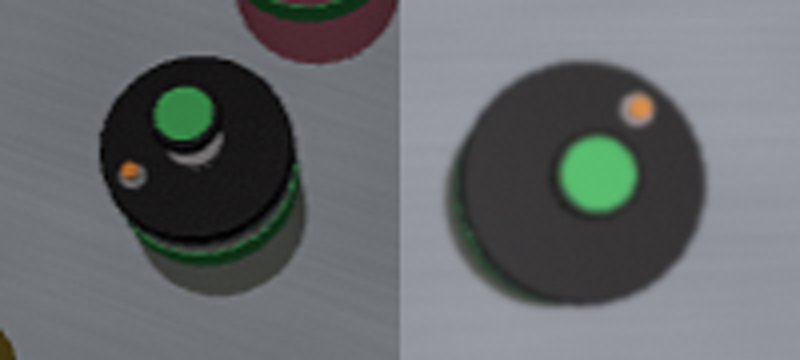

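The crop shows a black lid and a green band, so this is the right canister. The knob is at (0.522, -0.1785), 0.205 high, and the pin is at (0.560, -0.208). Next I work out how far to turn so the jaw axis is perpendicular to the knob-to-pin direction.

```bash
python3 - <<'E'
from h import *
s=manip.sense(); M=R.from_quat(s['tool_rot']).as_matrix(); print(M.round(3))
y=np.degrees(np.arctan2(M[1,1],M[0,1])); pin=np.degrees(np.arctan2(-.029,.038)); 
for t in(pin+90,pin-90): d=(t-y+180)%360-180; print(y,pin,d,np.radians(d))
print(np.array([.522,-.1785])-s['tcp_pos'][:2])
# q6 at target: tool down yaw = q1 - q6 kind
print(s['q'][0],s['q'][5])
w=world(load('top0'))
for n,(r,c) in dict(blue=(232,280),red=(331,281),pink=(341,433),tamper=(269,344),syrup=(205,165)).items(): print(n,w[r,c].round(3))
E
```

```text
[[-0.001  0.237  0.972]
 [-0.002  0.972 -0.237]
 [-1.    -0.002 -0.   ]]
76.31644617198948 -37.34934904464059 -23.665795216630073 -0.4130460466329195
76.31644617198948 -37.34934904464059 156.33420478336996 2.7285466069568742
[ 0.37443806 -0.78519882]
1.1534879677509176 -0.1784809756380631
blue [0.551 0.134 0.201]
red [0.345 0.133 0.209]
pink [ 0.319 -0.18   0.204]
tamper [0.475 0.    0.077]
syrup [0.609 0.369 0.232]
```

```bash
python3 -m crank '[0,0,0,60,0, 0,0,0,120,0, 0,40,-50,150,0, 0,80,-100,150,-0.05, 0,120,-150,150,-0.1, 0,155,-200,150,-0.15, 0,190,-250,150,-0.2, 0,225,-300,150,-0.25, 0,250,-350,150,-0.3, 0,250,-350,150,-0.3]' 40
```

```text
t: 1.35
tcp_pos: [0.3996, 0.2537, 0.3854]
tool_rot: [0.19, 0.681, -0.191, 0.681]
force: [-0.8, 0.7, -0.2]
finger_gap: 0.001
```

```bash
python3 -m crank '[0,20,-50,0,-0.02, 0,40,-100,0,-0.04, 0,55,-155,0,-0.06, 0,70,-210,0,-0.08, 0,90,-265,0,-0.1, 0,105,-320,0,-0.113, 0,115,-375,0,-0.113, 0,121,-432,0,-0.113, 0,121,-432,0,-0.113, 0,121,-432,0,-0.113]' 40
python3 - <<'E'
from h import *
s=manip.sense(); print(s['tcp_pos'],s['q'],s['force']); M=R.from_quat(s['tool_rot']).as_matrix(); print(M.round(3))
snap('wrist','w1'); snap('scene','s1')
E
```

```text
t: 2.6
tcp_pos: [0.5187, -0.1733, 0.3852]
tool_rot: [0.227, 0.671, -0.226, 0.669]
force: [-0.2, 0.1, -0.8]
finger_gap: 0.001
[ 0.5186797  -0.17329917  0.38523522] [-5.27392593e-01  2.78438984e-01  1.41755558e+00  1.00161760e-03
  1.44758338e+00 -1.44736308e+00] [-0.20222877  0.10654793 -0.84429746]
[[-0.001  0.606  0.796]
 [ 0.002  0.796 -0.606]
 [-1.     0.001 -0.002]]
```

View pics/w1.png

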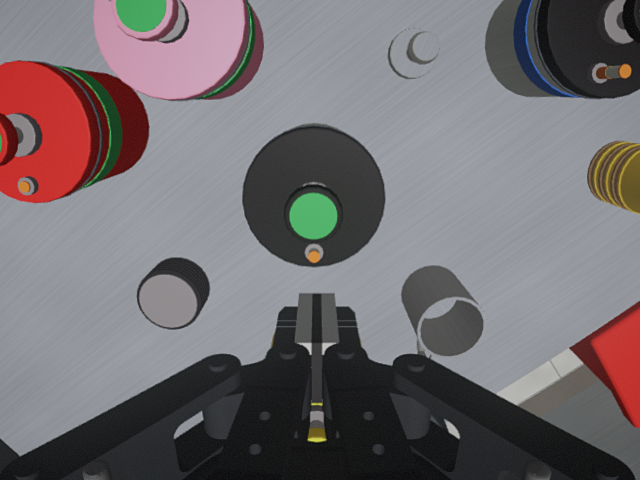

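View pics/s1.png

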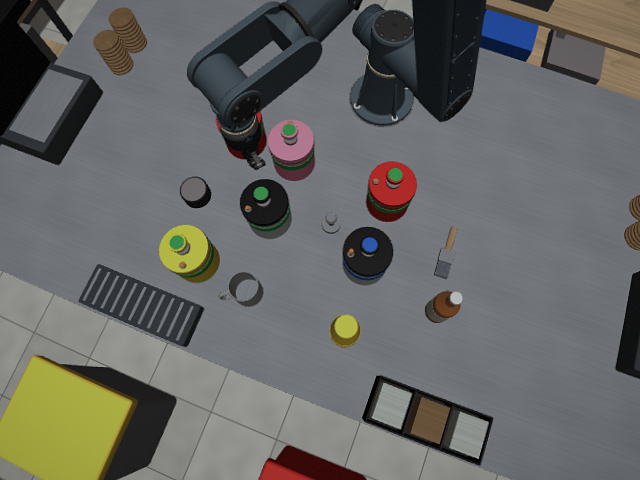

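```bash
python3 - <<'E'
from h import *
s=load('w1'); w=world(s); im=s['img'].astype(int); print(s['origin'])
for r,c in((295,316),(300,305),(300,328),(215,313),(258,314),(315,285),(315,350)): print((r,c),w[r,c].round(4))
g=(im[...,1]>im[...,0]+40)&(im[...,1]>im[...,2]+30)&(w[...,2]>.19); g[:, :250]=0; g[:,400:]=0; print(np.nanmean(w[g],0))
t=load('scene0'); 
s1=load('s1'); w1=world(s1); m=np.zeros((480,640),bool); m[130:180,230:280]=1
k=m&(w1[...,2]>.33)&(w1[...,2]<.40); print(np.nanmean(w1[k],0),np.nanmin(w1[k],0),np.nanmax(w1[k],0))
E
```

```text
[ 0.45732687 -0.12655755  0.52453796]
(295, 316) [ 0.51   -0.1665  0.3878]
(300, 305) [ 0.5078 -0.1698  0.3913]
(300, 328) [ 0.5128 -0.1633  0.3913]
(215, 313) [ 0.5228 -0.179   0.206 ]
(258, 314) [ 0.5628 -0.2088  0.1708]
(315, 285) [ 0.5067 -0.1777  0.3952]
(315, 350) [ 0.5204 -0.1595  0.3957]
[ 0.52296869 -0.17936078  0.20667932]
[ 0.52719908 -0.17595296  0.38946918] [ 0.52409131 -0.18092856  0.3844666 ] [ 0.52994756 -0.17143694  0.39660807]
```

```bash
python3 -m crank '[0,3,-4,-50,0, 0,3,-4,-100,0, 0,3,-4,-130,0, 0,3,-4,-140,0, 0,3,-4,-145,0, 0,3,-4,-145,0]' 40
python3 - <<'E'
from h import *
s=manip.sense(); print(s['tcp_pos'],s['force']); snap('wrist','w2')
E
```

```text
t: 3.45
tcp_pos: [0.5225, -0.1787, 0.2419]
tool_rot: [0.226, 0.669, -0.226, 0.671]
force: [-0.5, 0.1, -0.3]
finger_gap: -0.003
[ 0.52253159 -0.17866845  0.24189119] [-0.54218616  0.07128137 -0.31642194]
```

View pics/w2.png

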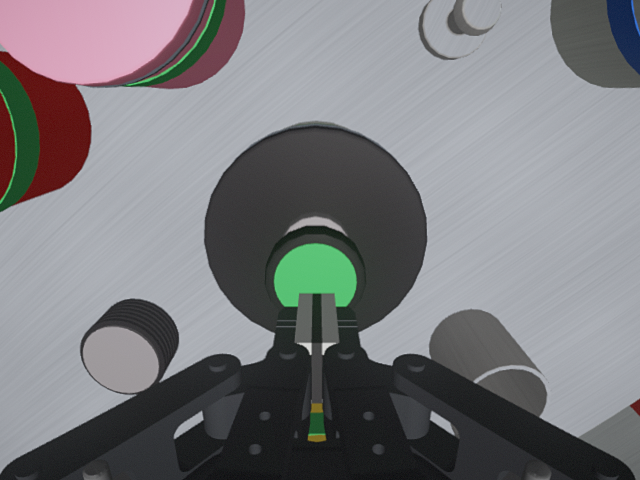

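The fingertips (316,300) stand just above the middle of the green inlay (315,275), centred sideways. I'll press in gently and watch the force.

```bash
python3 -m crank '[0,-1,1,-8,0, 0,-2,2,-16,0, 0,-2,2,-20,0, 0,-2,2,-20,0]' 40
```

```text
t: 4.0
tcp_pos: [0.5195, -0.1767, 0.2203]
tool_rot: [0.227, 0.67, -0.226, 0.669]
force: [0.6, -0.2, -0.4]
finger_gap: -0.002
```

```bash
python3 - <<'E'
from h import *
print(manip.sense()['force'])
s=snap('wrist','w3'); a=s['img'][180:420,200:440]; t=snap('scene','s3'); b=t['img'][150:230,215:295]
cv2.imwrite('pics/c3.png',np.hstack([cv2.resize(a,(400,400)),cv2.resize(b,(400,400))])[:,:,::-1])
E
```

```text
[ 0.57452902 -0.1563843  -0.35578501]
```

View pics/c3.png

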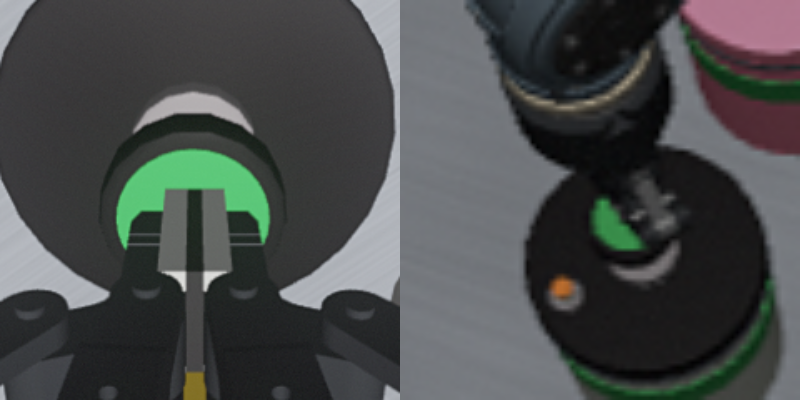

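```bash
python3 - <<'E'
from h import *
for n,win in(('s3',(175,205,250,285)),('w3',(280,345,270,360))):
    s=load(n); w=world(s); im=s['img'].astype(int)
    m=np.zeros((480,640),bool); m[win[0]:win[1],win[2]:win[3]]=1
    g=m&(im[...,1]>im[...,0]+40)&(im[...,1]>im[...,2]+30); print(n,'green',np.nanmean(w[g],0),g.sum())
    k=m&(w[...,2]>.212)&(w[...,2]<.26)&~g; print(np.nanmin(w[k],0),np.nanmax(w[k],0),np.nanmean(w[k],0))
s=load('s3');w=world(s)
for r in range(180,204,2): print(r,[(c,*(w[r,c]*1000).astype(int)) for c in range(260,276,3)])
E
```

```text
s3 green [ 0.53111097 -0.18359122  0.20472028] 57
[ 0.52613755 -0.18277209  0.22662318] [ 0.53261146 -0.1703759   0.2549014 ] [ 0.52937318 -0.17689837  0.23689126]
w3 green [ 0.51614463 -0.17527463  0.20761314] 2016
[ 0.50360159 -0.18358634  0.22100723] [ 0.52296758 -0.16063824  0.25766801] [ 0.51222914 -0.17079556  0.23958369]
180 [(260, np.int64(542), np.int64(-147), np.int64(356)), (263, np.int64(537), np.int64(-142), np.int64(349)), (266, np.int64(516), np.int64(-151), np.int64(297)), (269, np.int64(459), np.int64(-188), np.int64(147)), (272, np.int64(456), np.int64(-180), np.int64(147)), (275, np.int64(399), np.int64(-213), np.int64(2))]
182 [(260, np.int64(544), np.int64(-147), np.int64(348)), (263, np.int64(538), np.int64(-144), np.int64(339)), (266, np.int64(533), np.int64(-139), np.int64(331)), (269, np.int64(465), np.int64(-186), np.int64(148)), (272, np.int64(463), np.int64(-177), np.int64(151)), (275, np.int64(459), np.int64(-170), np.int64(149))]
184 [(260, np.int64(545), np.int64(-148), np.int64(338)), (263, np.int64(538), np.int64(-146), np.int64(325)), (266, np.int64(
[... 2403 characters left out ...]
, (275, np.int64(503), np.int64(-152), np.int64(146))]
200 [(260, np.int64(539), np.int64(-173), np.int64(200)), (263, np.int64(537), np.int64(-165), np.int64(201)), (266, np.int64(533), np.int64(-158), np.int64(198)), (269, np.int64(518), np.int64(-161), np.int64(161)), (272, np.int64(512), np.int64(-156), np.int64(151)), (275, np.int64(508), np.int64(-149), np.int64(148))]
202 [(260, np.int64(544), np.int64(-170), np.int64(200)), (263, np.int64(541), np.int64(-163), np.int64(200)), (266, np.int64(526), np.int64(-167), np.int64(159)), (269, np.int64(523), np.int64(-159), np.int64(159)), (272, np.int64(517), np.int64(-154), np.int64(149)), (275, np.int64(514), np.int64(-147), np.int64(147))]
```

The knob is still up at 0.205 and there is no contact yet, so the tips sit less far ahead of the TCP than stated. I'll go on in small steps, guided by force.

```bash
python3 -m crank '[0,0,0,-3,0, 0,0,0,-5,0, 0,0,0,-5,0]' 40; python3 -m crank '[0,0,0,-3,0, 0,0,0,-5,0, 0,0,0,-5,0]' 40
```

```text
t: 4.47
tcp_pos: [0.5197, -0.1767, 0.2156]
tool_rot: [0.226, 0.67, -0.226, 0.67]
force: [0.0, -0.2, -0.4]
finger_gap: 0.001
t: 4.85
tcp_pos: [0.5196, -0.1767, 0.2106]
tool_rot: [0.226, 0.67, -0.226, 0.67]
force: [0.6, -0.3, 0.2]
finger_gap: -0.001
```

```bash
cat > look.py <<'E'
from h import *
import sys
n=sys.argv[1]
s=snap('wrist',n+'w'); a=s['img'][180:420,200:440]; t=snap('scene',n+'s'); b=t['img'][150:230,215:295]
cv2.imwrite(f'pics/{n}.png',np.hstack([cv2.resize(a,(400,400)),cv2.resize(b,(400,400))])[:,:,::-1])
for q,win in((t,(175,220,235,285)),(s,(200,345,240,400))):
    w=world(q); im=q['img'].astype(int)
    m=np.zeros((480,640),bool); m[win[0]:win[1],win[2]:win[3]]=1
    g=m&(im[...,1]>im[...,0]+40)&(im[...,1]>im[...,2]+30); print('green',np.nanmedian(w[g],0).round(4),g.sum())
    o=m&(im[...,0]>im[...,1]+40)&(im[...,0]>im[...,2]+40); print(' pin',o.sum(),np.nanmedian(w[o],0).round(4) if o.sum() else '', np.nanmax(w[o],0).round(4) if o.sum() else '')
x=manip.sense(); print(x['t'],x['tcp_pos'].round(4),x['force'].round(2),x['tau'].round(2))
E
python3 look.py l4
```

```text
green [ 0.5323 -0.1845  0.2049] 52
 pin 11 [ 0.5587 -0.2088  0.1673] [ 0.5638 -0.2022  0.1711]
green [ 0.5117 -0.171   0.2066] 1975
 pin 0  
4.95 [ 0.5198 -0.1768  0.2108] [ 0.26 -0.75  0.32] [  0.   -38.63 -15.49  -0.     0.    -0.  ]
```

View pics/l4.png

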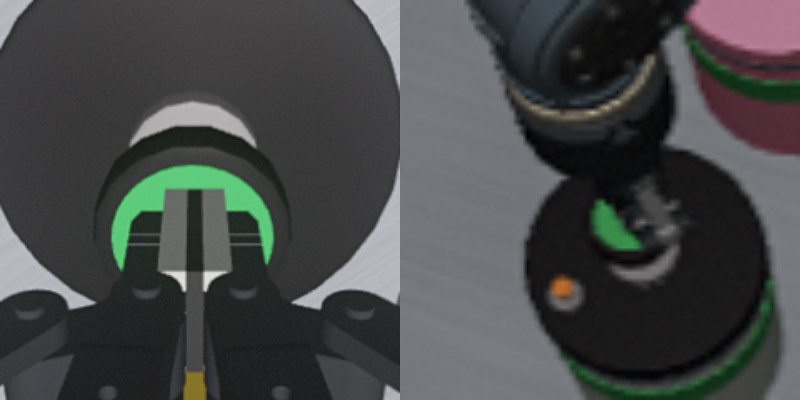

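```bash
python3 -m crank '[0,0,0,-2,0, 0,0,0,-4,0, 0,0,0,-4,0]' 40; python3 -m crank '[0,0,0,-2,0, 0,0,0,-4,0, 0,0,0,-4,0]' 40;python3 look.py l5
```

```text
t: 5.32
tcp_pos: [0.5201, -0.1769, 0.2077]
tool_rot: [0.226, 0.67, -0.226, 0.67]
force: [-1.5, 1.3, 6.0]
finger_gap: 0.002
t: 5.7
tcp_pos: [0.5201, -0.1769, 0.2039]
tool_rot: [0.226, 0.669, -0.226, 0.67]
force: [-1.3, -0.1, 7.6]
finger_gap: -0.001
green [ 0.5328 -0.1847  0.1989] 51
 pin 11 [ 0.5589 -0.2075  0.1678] [ 0.564  -0.2025  0.1686]
green [ 0.5116 -0.1713  0.2009] 2023
 pin 0  
5.8 [ 0.52   -0.1769  0.2039] [-1.43  1.67  6.59] [-1.400e-01 -3.532e+01 -1.440e+01  2.000e-02 -5.000e-01 -0.000e+00]
```

View pics/l5.png

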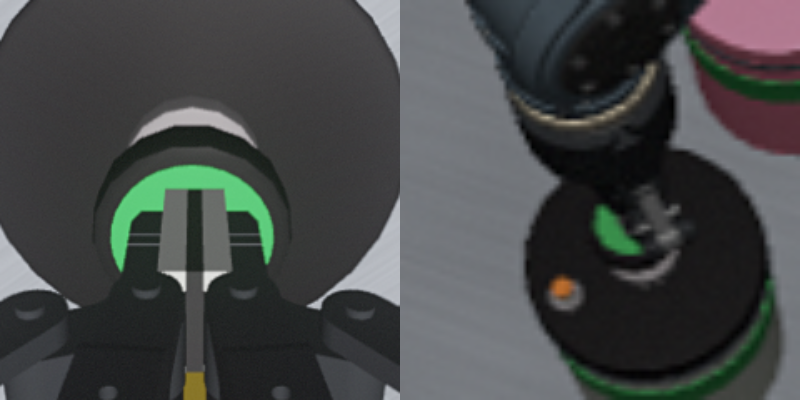

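Contact came at TCP z≈0.2095, and the knob is now 5 to 6 mm down with a 7 N spring force, so the bottom stop should be near TCP z 0.1845. I'll press on to it.

```bash
python3 -m crank '[0,0,0,-5,0, 0,0,0,-10,0, 0,0,0,-15,0, 0,0,0,-18,0, 0,0,0,-18,0]' 40; python3 -m crank '[0,0,0,-2,0, 0,0,0,-2,0]' 40;python3 look.py l6
```

```text
t: 6.42
tcp_pos: [0.5201, -0.1769, 0.1866]
tool_rot: [0.226, 0.669, -0.226, 0.67]
force: [-1.9, 1.1, 11.4]
finger_gap: 0.004
t: 6.68
tcp_pos: [0.5201, -0.1769, 0.1848]
tool_rot: [0.226, 0.669, -0.226, 0.67]
force: [-3.0, -0.2, 12.6]
finger_gap: -0.001
green [ 0.5324 -0.1858  0.1798] 48
 pin 14 [ 0.5602 -0.2071  0.1731] [ 0.567  -0.2038  0.1791]
green [ 0.5116 -0.1713  0.1818] 2034
 pin 0  
6.775 [ 0.5201 -0.1769  0.1848] [-3.39  2.12 12.73] [ -0.24 -33.06 -13.28   0.05  -0.95  -0.  ]
```

View pics/l6.png

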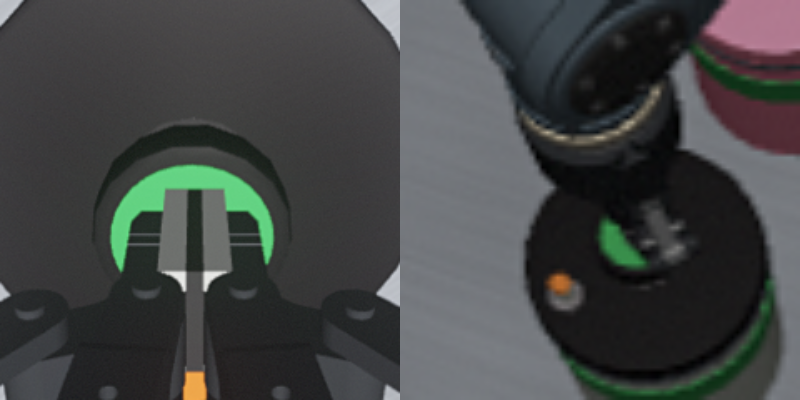

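Now about 24.7 mm down, and the pin has risen by roughly 6 mm. I'll touch the stop, then let the knob come fully up.

```bash
python3 -m crank '[0,0,0,-1,0, 0,0,0,-1,0, 0,0,0,6,0, 0,0,0,14,0, 0,0,0,22,0, 0,0,0,30,0, 0,0,0,32,0, 0,0,0,32,0]' 40;python3 look.py l7
```

```text
t: 7.78
tcp_pos: [0.5197, -0.1767, 0.2145]
tool_rot: [0.226, 0.67, -0.226, 0.67]
force: [0.1, -0.6, -0.1]
finger_gap: -0.0
green [ 0.5318 -0.185   0.2042] 54
 pin 14 [ 0.5606 -0.2072  0.1739] [ 0.5661 -0.2013  0.1795]
green [ 0.5122 -0.1712  0.2066] 2215
 pin 0  
7.875 [ 0.5195 -0.1766  0.2143] [-0.55  0.86  0.4 ] [ 1.000e-02 -3.882e+01 -1.575e+01 -0.000e+00 -0.000e+00 -0.000e+00]
```

View pics/l7.png

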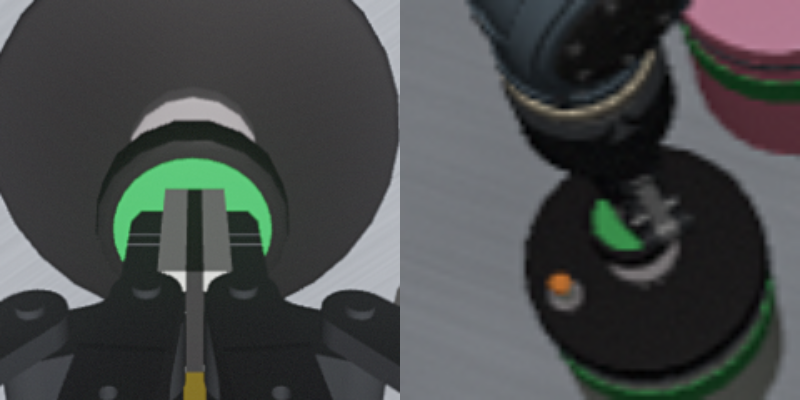

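The knob is fully up and clear of the fingers, with the pin about 15 mm out. Second stroke.

```bash
python3 -m crank '[0,0,0,-5,0, 0,0,0,-11,0, 0,0,0,-17,0, 0,0,0,-23,0, 0,0,0,-28,0, 0,0,0,-31,0, 0,0,0,-32,0, 0,0,0,-32,0]' 40; python3 -m crank '[0,0,0,8,0, 0,0,0,16,0, 0,0,0,24,0, 0,0,0,32,0, 0,0,0,32,0, 0,0,0,32,0]' 40;python3 look.py l8
```

```text
t: 8.88
tcp_pos: [0.5199, -0.1768, 0.1845]
tool_rot: [0.226, 0.67, -0.226, 0.67]
force: [-3.0, 1.4, 13.7]
finger_gap: 0.0
t: 9.62
tcp_pos: [0.5194, -0.1766, 0.2141]
tool_rot: [0.226, 0.67, -0.226, 0.669]
force: [-0.9, 0.1, -0.4]
finger_gap: 0.001
green [ 0.532  -0.1847  0.2049] 55
 pin 14 [ 0.5594 -0.2074  0.1806] [ 0.5646 -0.2025  0.1847]
green [ 0.5119 -0.171   0.2066] 2138
 pin 0  
9.725 [ 0.5194 -0.1766  0.2141] [ 0.03 -0.5   0.77] [ 1.000e-02 -3.874e+01 -1.570e+01 -0.000e+00  0.000e+00  0.000e+00]
```

View pics/l8.png

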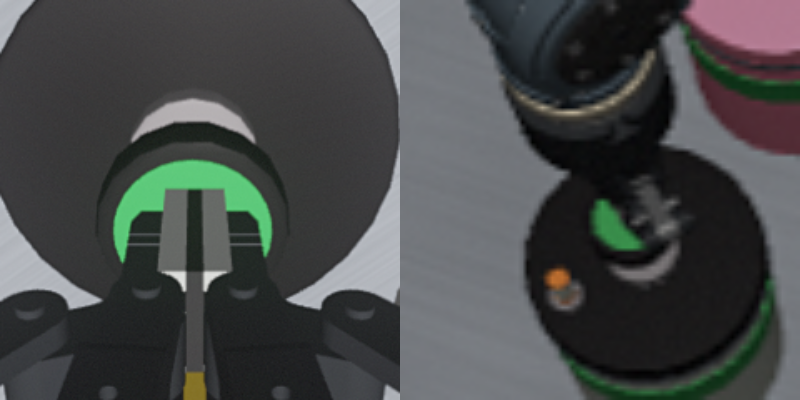

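The pin is at about 22 mm and no orange ring shows yet. Third stroke, then a fourth for certainty, since extra strokes do no harm.

```bash
python3 -m crank '[0,0,0,-5,0, 0,0,0,-11,0, 0,0,0,-17,0, 0,0,0,-23,0, 0,0,0,-28,0, 0,0,0,-31,0, 0,0,0,-32,0, 0,0,0,-32,0]' 40; python3 -m crank '[0,0,0,8,0, 0,0,0,16,0, 0,0,0,24,0, 0,0,0,32,0, 0,0,0,32,0, 0,0,0,32,0]' 40;python3 look.py l9
```

```text
t: 10.72
tcp_pos: [0.52, -0.1768, 0.1845]
tool_rot: [0.226, 0.67, -0.226, 0.67]
force: [-3.1, 0.9, 13.1]
finger_gap: 0.003
t: 11.48
tcp_pos: [0.5194, -0.1766, 0.2141]
tool_rot: [0.226, 0.67, -0.226, 0.669]
force: [0.4, 0.0, -0.2]
finger_gap: 0.001
green [ 0.5322 -0.1851  0.205 ] 55
 pin 17 [ 0.5612 -0.2076  0.1863] [ 0.5658 -0.2027  0.1922]
green [ 0.512  -0.1711  0.2066] 2141
 pin 0  
11.575 [ 0.5194 -0.1766  0.2141] [-0.45 -0.25  0.03] [ 1.000e-02 -3.874e+01 -1.570e+01 -0.000e+00  0.000e+00  0.000e+00]
```

View pics/l9.png

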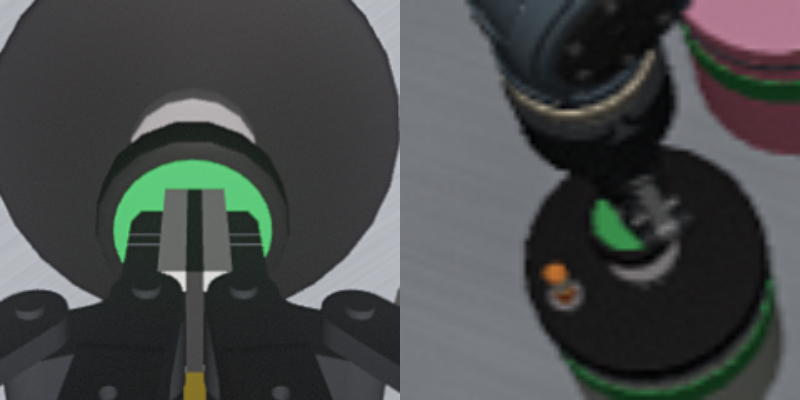

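The tip is at about 0.188 to 0.190 and the ring has begun to show. One more stroke makes sure, then straight up and clear.

```bash
python3 -m crank '[0,0,0,-5,0, 0,0,0,-11,0, 0,0,0,-17,0, 0,0,0,-23,0, 0,0,0,-28,0, 0,0,0,-31,0, 0,0,0,-32,0, 0,0,0,-32,0]' 40; python3 -m crank '[0,0,0,8,0, 0,0,0,16,0, 0,0,0,24,0, 0,0,0,32,0, 0,0,0,50,0, 0,0,0,90,0, 0,-30,0,150,0, 0,-80,0,190,0, 0,-80,0,190,0, 0,-80,0,190,0]' 40;python3 look.py l10
python3 - <<'E'
from h import *
for f in('w','s'):pass
t=snap('top','t10'); i=load('l10s')['img']; a=load('l10w')['img']
cv2.imwrite('pics/f1.png',np.hstack([cv2.resize(i[165:255,215:315],(450,405),interpolation=2),cv2.resize(i[210:290,335:400],(329,405),interpolation=2)])[:,:,::-1])
E
```

```text
t: 12.58
tcp_pos: [0.52, -0.1768, 0.1845]
tool_rot: [0.226, 0.67, -0.226, 0.67]
force: [-2.6, 1.9, 13.4]
finger_gap: 0.004
t: 13.82
tcp_pos: [0.4398, -0.1767, 0.3724]
tool_rot: [0.227, 0.67, -0.226, 0.67]
force: [0.3, -0.3, 0.2]
finger_gap: -0.001
green [ 0.5222 -0.1783  0.204 ] 155
 pin 17 [ 0.5615 -0.2068  0.1889] [ 0.5656 -0.202   0.1927]
green [ 0.522  -0.18    0.2066] 1697
 pin 137 [ 0.56   -0.2084  0.1907] [ 0.6721 -0.2029  0.1925]
13.925 [ 0.44   -0.1766  0.3712] [ 0.79 -0.24 -0.71] [-5.000e-02 -3.008e+01 -2.034e+01 -1.000e-02  2.000e-02  0.000e+00]
```

View pics/f1.png

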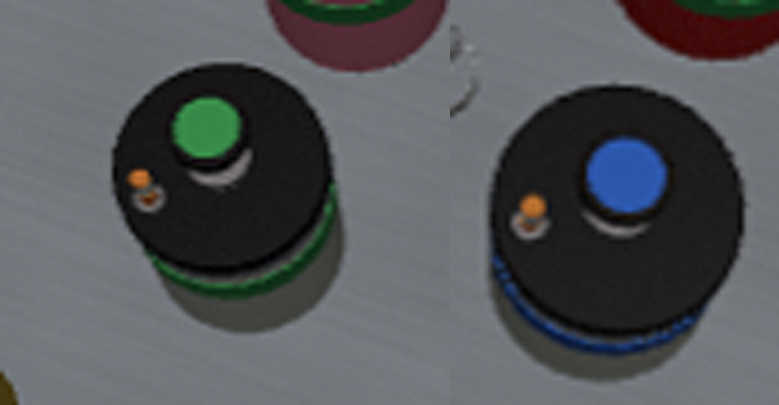

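View pics/t10.png

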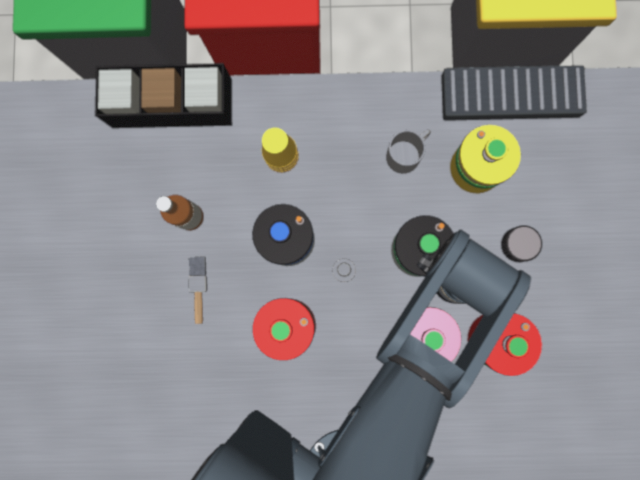

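View pics/l10w.png

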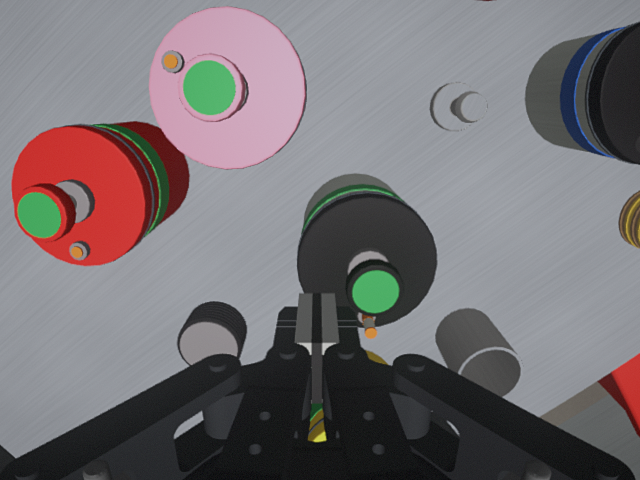

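All the checks agree. The pin tip is at about 0.190 with the ring showing at scene-crop (148,198), as on the blue canister. The knob is up at 0.204 to 0.207 with its centre still at (0.522, -0.179), and the gripper is clear with zero force.

```bash
python3 -c "
from station import workorder; print(workorder.sign_off())"
```

```text
the job is handed in; nothing more can be done
None
```

I pumped the green-banded, black-lidded canister with four full strokes to the stop, using the shut fingertips. The knob came fully up after each stroke. I then drew the hand up and away and handed the job in at about 14 s of the 42 s; sign-off gives no verdict.

**Pin:** in my last pictures its tip is at about 190 mm, up from about 168 mm at the start. The orange ring shows, as on the blue canister.

**Knob and canister:** the knob is back up, read at 204 to 207 mm against the stated 205.5 mm. Its centre is within 2 mm of where it was at the start.

**Everything else:** the tool force reads about zero, so the hand is clear. The blue canister and the other things look unmoved in the top view, but I compared those by eye and did not measure them.

**One disagreement:** contact with the knob came at a TCP height of about 209.5 mm, so the shut fingertips stood only about 4 mm ahead of the TCP, not the stated 25 mm. I found the knob top and bottom stop by force and pictures instead.

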